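Lower the cleaning basket by releasing the hoist pawl

ROBOT

A 6-joint arm with a two-finger parallel gripper is mounted at the origin on the work surface. World frame = base frame: x ahead of the robot, y to its left, z up, the work surface at z = 0. Lengths are in m, angles in degrees, forces in N, time in s.
With the tool pointing down it reaches from about 0.4 to 0.825 m from the base axis. Payload 7 kg.
Tool frame: the origin (TCP) lies between the finger pads; the fingertips stand 11 mm ahead of it and the grasp point (between the pads) lies 8 mm behind it (r.tcp_to_tips is the distance from the TCP to the fingertips, in m); x points along the fingers, y is the direction in which the jaws open and shut, and the axes are right-handed (so a half turn about x gives the same grasp; the last joint's range is limited). The gripper opens to 88 mm and grips with 3 to 60 N. Pads are 19 mm wide; open, the fingers measure 130 mm over their backs; the gripper's body (78 mm by 193 mm) begins 47 mm behind the grasp point.
Start: joints at [93.226, 20.546, 0.682, 0, -70.136, -16.507], TCP at [0.155, 0.657, 0.238] pointing down, gripper open.
Joint ranges: [-176.03, 176.03], [-82.01, 121.73], [-58.28, 71.71], [-173.87, 95.51], [-174.79, -0.11], [-173.66, 173.66]. Speed limits (degrees/s): [136.94, 136.94, 172.46, 180, 180, 180].

INTERFACE

Orientations are given as [roll, pitch, yaw] about the fixed x, y, z axes, in that order (R = Rz(yaw) Ry(pitch) Rx(roll)).
In Python, from plant import r gives the robot as it stands.
- The arm moves only by the tool arm_command, never from a script. Its argument "plan" is a list of rows, each an object of numbers: "dx", "dy", "dz": the shift along the tool's x, y, z each as a share of 0.02 m, from -1 to 1; "wx", "wy", "wz": the turn, a rotation vector about the tool's x, y, z each as a share of 0.08 rad, from -1 to 1. In form: [{"dx": .., "dy": .., "dz": .., "wx": .., "wy": .., "wz": ..}, ...]. A call has 1 to 20 rows; each row shifts and turns the pose as measured when the row begins, along the tool's axes as they then stand; what a row does not reach is not made up. A row lasts 1/12 s, in which the tool goes at most 41.7 mm and 7.16 degrees, less where a joint would pass 70% of its speed; a pose out of reach is approached as far as the arm can. A call with a number of a shift or a turn outside -1 to 1 is refused whole. A call with a gripper value outside its range is refused whole. "fingers" is the closure, from -1 (fully open) to 1 (shut), so that 0 is half open, set as the call begins (left out, the last holds). The fingers move at their own pace and stop on an object; "force" is the grip in N (left out, the last holds). Time passes only in rows, so rows that do not move let the fingers close. It gives the time, the measured TCP pose, the force and the opening at its end, in the units of the state.
- r.get_state(): the state, without advancing time (a new reading comes with each control period).
- r.capture(name): name is "scene" or "top" or "wrist"; returns (picture, depth): 384x512x3 uint8, red, green, blue; 384x512 float32, m along the optical axis (not along the pixel's ray), 0 where there is no reading.
- r.camera_model(name): a dict with "vertical_fov" (degrees; the focal length in pixels is half the picture's height over the tangent of half this angle, whatever the lens; pixels are square), "cx", "cy" (the principal point, pixels), "R" (3x3) and "t" (3): a world point X has camera coordinates R X + t. Camera axes: x right, y down, z forward; pixel columns grow to the right and rows downward; lengths in m; the calibration is good to about 2 mm. A picture is of the moment at which its call begins: read the wrist's pose just before it. camera_model takes no time and is no camera call; for the wrist camera it gives the pose at the moment of the call.
- r.close_job(): hands the job in, once; it reports no verdict.
Trained networks look in the newest picture that a camera, given by its name, has taken for a name from the list of things; names that differ only in an ending like _2 or _b are one class to them, and where a whole thing is asked for, a point or a joint stands for the part that bears it (a point fixed in the world has none). Each returns a list of dicts, best first, with "score" (0 to 1); they miss things now and then, are a little off and sometimes report something else, mostly with a low value. They report only what shows in the picture. A call takes as long as a camera call.
- r.cut_out(camera, query): "mask" (384x512 bool, what is visible of it) and "bbox" ([left, top, width, height] in pixels, round what is visible of it).
- r.spot_point(camera, query): "centre" ([column, row] in pixels: a listed point, or the origin of a listed thing).
The state is a dict: "time_s": time; "joints": joint angles; "qd": joint speeds; "joint_torque": joint torques, N m; "tcp_pos": TCP position; "eef_rot": TCP orientation; "contact_force": force on the tool from outside, world axes, zero at the start; "moment": the same for the moment, N m; "gripper_width": finger opening in m.
Only numpy, scipy, OpenCV 4.12 (cv2) and the standard library are available. Lean on these libraries where they do the work, as an engineer would, in place of code of your own. Each camera call takes 0.05 s, during which the arm holds its last target.

TASK

Lower the parts basket into the cleaning bath: press the yellow pad on the red pawl's tail so that its nose lifts clear of the ratchet wheel and the drum runs back under the basket's weight, then let the pawl drop in again so that the basket stays hanging with its red pointer level with the green collar on the gauge rod. Press the pawl only as hard as it needs, never harder than 18 N, and leave the sieve, beaker and screwdriver where they are.

Things in the scene. Friction and masses are not known exactly. Their poses are not given: they have to be found in the camera images.
- hoist: Fixed bench hoist and steel bath, 230 x 380 x 310 mm tall, placed and turned anew each start. Origin on the bench under the wheel; x away from the robot, y left, z up. Ratchet wheel, 120 mm across, 24 teeth, in the plane x=40, axis along x at z=130, top 190. Pawl post top z=202 at y=85. Gauge rod (310 tall) at y=-75, rack guide (282) at y=-36; bath with basket over it at y=-185.
- pawl: Red pawl, a rocker 170 mm long over the wheel, along the hoist's y. Origin on its pivot axis (hoist 0,85,178 mm); it lies at x=40. Nose at -y, tail at +y. Tail down 5-6 mm lifts the nose clear. Return spring, felt at the pad: 2.5 N at first, +1.6 N per mm, +1-2 N tooth friction till clear; clear at 10-13 N, bent above 18 N. Let go, it drops and catches the next tooth by itself.
- tail (a point): Top of the pawl's tail, 70 mm to +y of the pivot, exactly under the middle of the press pad: a flat yellow disc 28 mm across on a brass stem. The pad's flat top is 12 to 36 mm above this point, set anew each start and not measured: find it by touch. It does not move on its stem when pressed. Free above, and 55 mm around at pad height (pivot post beyond, to -y).
- drum (a joint): Angle of drum, ratchet wheel and crank (rad): 0 at the start, grows as the basket sinks, 25 mm of basket per rad; one tooth is 0.262 rad or 6.5 mm of basket. A damper keeps the run-back slow: 10 to 22 mm/s by the load, which differs each start. After the pawl is let drop the basket sinks up to 6.5 mm more until a tooth catches.
- pointer (a point): Tip of the red pointer fixed to the basket's carriage; it goes up and down with the basket and moves beside the gauge rod. The basket can sink 115 mm in all.
- mark_mid (a point): Middle of the green collar (26 mm tall, 19 mm across) on the upright gauge rod: the wanted height of the pointer, 45 to 85 mm below its start. The pointer must come to rest no more than 13 mm above or below it.
- sieve: Loose bystander: white round sieve, 140 mm across, 50 mm tall; origin at the centre of its underside.
- beaker: Loose bystander: glass beaker, 64 mm across, 85 mm tall; origin at the centre of its underside.
- driver: Loose bystander: orange screwdriver lying on the bench, 170 mm long; origin under its middle.

How it is judged:
By the outcome, as a careful person would: the job done as asked, in the order asked, and still so for the second after the job is handed in, with the robot touching nothing.
It also fails if it takes over 45 s, if anything falls off the work surface, if the arm or the gripper's body presses on something with over 40 N, if the wrist force passes 120 N, or if a joint passes its speed limit or range.

## Working session

There is one attempt and no reset: what is moved stays moved. The work goes in short steps, Python scripts to look and compute and a tool call to move; the robot and the scene stay as the last step left them, time stands still between calls to the robot, and variables do not carry over. Pictures are saved under pics/ and viewed, and the job is handed in when it is done.

Besides the shell and the picture viewer there is one more tool, called after ">>>" as name([rows], argument=value, ...), one row to a line, values as JSON. arm_command: Moves the arm, as the interface text tells. Shift numbers are shares of 0.02 m and turn numbers shares of 0.08 rad, none past 1 either way. Its arguments: {"type":"object","properties":{"plan":{"type":"array","items":{"type":"object","properties":{"dx":{"type":"number"},"dy":{"type":"number"},"dz":{"type":"number"},"wx":{"type":"number"},"wy":{"type":"number"},"wz":{"type":"number"}}}},"fingers":{"type":"number"},"force":{"type":"number"}},"required":["plan"]}

```bash
ls; mkdir -p pics
cat > h.py <<'E'
import numpy as np, cv2
from plant import r
def cap(n,f=None):
    m=r.camera_model(n); p,d=r.capture(n)
    if f: cv2.imwrite('pics/'+f,p[:,:,::-1])
    return m,p,d
def ray(m,u,v):
    f=192/np.tan(np.radians(m['vertical_fov'])/2)
    return np.array([(u-m['cx'])/f,(v-m['cy'])/f,1.])
def world(m,u,v,z):
    return np.array(m['R']).T@(ray(m,u,v)*z-np.array(m['t']))
def proj(m,X):
    f=192/np.tan(np.radians(m['vertical_fov'])/2)
    c=np.array(m['R'])@X+np.array(m['t']); return f*c[0]/c[2]+m['cx'],f*c[1]/c[2]+m['cy']
E
python3 - <<'E'
from h import *
s=r.get_state(); print(s['time_s'],s['tcp_pos'],s['eef_rot'],s['contact_force'])
for n in('scene','top'):
    m,p,d=cap(n,n+'0.png'); print(n,m)
    for q in('tail','pointer','mark_mid','pawl','hoist'):
        for o in r.spot_point(n,q)[:2]:
            u,v=o['centre']; z=d[int(round(v)),int(round(u))]; print(q,o['score'],u,v,z,world(m,u,v,z))
E
```

```text
pics
0.0 [0.15501198 0.65648055 0.2366386 ] [ 96.84846666  89.90515914 -96.43895426] [-0.51198595 -1.21639858  0.04242695]
scene {'vertical_fov': 57.44293744905369, 'cx': 254.65996069852994, 'cy': 197.0703484466874, 'R': array([[ 0.18006023,  0.98364958,  0.00343837],
       [ 0.70141632, -0.12594428, -0.7015363 ],
       [-0.68963284,  0.12873052, -0.71262543]]), 't': array([-0.16276353, -0.30762642,  1.2356147 ])}
tail 0.98 299.9 177.3 0.7072713 [0.59789558 0.1481975  0.18957019]
pointer 0.87 174.2 166.2 0.0 [ 1.09720191 -0.03770283  0.66527899]
mark_mid 0.46 190.4 197.9 0.6586307 [ 0.62233254 -0.07193056  0.19441259]
pawl 0.77 260.8 170.3 0.7066588 [0.57422649 0.07224641 0.1996151 ]
hoist 0.86 228.8 229.4 0.8427188 [ 5.59376334e-01 -1.91975499e-04  9.97286891e-03]
top {'vertical_fov': 51.948935164043824, 'cx': 247.84704507415105, 'cy': 190.96178340213444, 'R': array([[ 0.0099809 , -0.99949381, -0.03020775],
       [-0.99414   , -0.00666654, -0.1078945 ],
       [ 0.1076385 ,  0.03110761, -0.99370331]]), 't': array([0.07431048, 0.60882604, 1.01821906])}
tail 0.86 212.2 189.0 0.86705387 [0.59175344 0.15204409 0.22098183]
pointer 0.94 323.9 177.2 0.9699503 [ 0.63486065 -0.11002734  0.11389868]
mark_mid 0.56 314.4 184.2 0.8837379 [ 0.60660458 -0.07491334  0.19869589]
mark_mid 0.54 279.2 210.7 0.9266524 [0.54925804 0.00149127 0.15168953]
pawl 0.37 212.4 192.5 0.86614466 [0.58400921 0.15144297 0.22103912]
```

View pics/scene0.png

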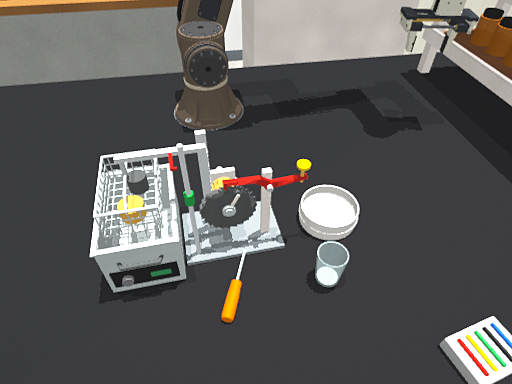

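View pics/top0.png

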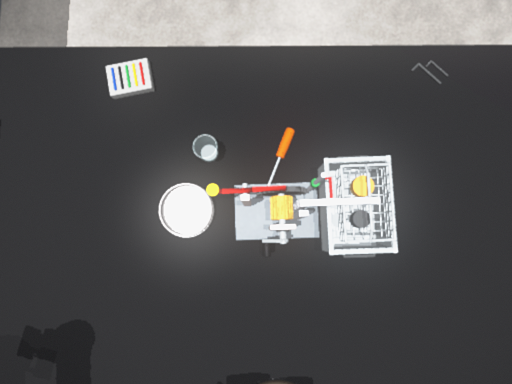

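The scene view shows the yellow pad at (304,165), the red pointer at (172,162) and the green collar at (189,198). In the top view the pad is at (212,190). The sieve stands close to the pad, at (187,210). Next I'll zoom in and measure.

Run:
```python
from h import *
for n,box in(('scene',(130,120,330,230)),('top',(170,140,350,260))):
    m,p,d=cap(n)
    x0,y0,x1,y1=box; c=p[y0:y1,x0:x1,::-1]; cv2.imwrite(f'pics/{n}z.png',cv2.resize(c,None,fx=4,fy=4,interpolation=cv2.INTER_NEAREST))
    h=cv2.cvtColor(p,cv2.COLOR_RGB2HSV).astype(int)
    for nm,lo,hi in(('yel',24,34),('green',50,85),('red',0,5)):
        k=((h[...,0]>=lo)&(h[...,0]<=hi)&(h[...,1]>150)&(h[...,2]>70)).astype(np.uint8)
        N,L,S,C=cv2.connectedComponentsWithStats(k)
        for i in range(1,N):
            if S[i,4]<15: continue
            vv,uu=np.where((L==i)&(d>0))
            if len(uu)==0: print(n,nm,S[i],'nodepth');continue
            W=np.array([world(m,a,b,d[b,a]) for a,b in zip(uu,vv)])
            if abs(W[:,1]).max()<.35: print(n,nm,S[i],C[i].round(1),'med',np.median(W,0).round(4),'p5',np.percentile(W,5,0).round(3),'p95',np.percentile(W,95,0).round(3))
```

```text
scene yel [297 159  14  12 135] [303.3 164.2] med [0.5941 0.1537 0.2201] p5 [ 0.323  0.142 -0.001] p95 [0.606 0.255 0.222]
scene yel [214 180   5   6  17] [216.  182.8] med [ 0.5416 -0.0186  0.1503] p5 [ 0.535 -0.023  0.148] p95 [ 0.552 -0.015  0.156]
scene yel [131 200   5   8  19] [132.7 204.1] med [ 0.608  -0.1814  0.1829] p5 [ 0.597 -0.183  0.181] p95 [ 0.617 -0.178  0.184]
scene yel [227 280  11  37  74] [231.8 299. ] med [ 0.7509 -0.0185  0.0257] p5 [ 0.714 -0.03   0.024] p95 [ 0.781 -0.004  0.028]
scene green [183 190  12  16 118] [189.  198.6] med [ 0.62   -0.0756  0.189 ] p5 [ 0.577 -0.084  0.147] p95 [ 0.623 -0.067  0.198]
scene green [151 269  20   8  82] [160.5 272.4] med [ 0.6803 -0.1535  0.0517] p5 [ 0.679 -0.171  0.044] p95 [ 0.682 -0.135  0.058]
scene red [168 153   9  18  80] [171.1 162.1] med [ 0.5938 -0.0973  0.2645] p5 [ 0.258 -0.131 -0.001] p95 [ 0.616 -0.089  0.266]
scene red [223 173  85  17 619] [263.4 180.6] med [0.5991 0.0738 0.1899] p5 [ 0.389 -0.001  0.001] p95 [0.604 0.158 0.204]
top red [329 178   3  19  22] [330. 186.] med [ 0.5956 -0.0981  0.2646] p5 [ 0.576 -0.1    0.263] p95 [ 0.611 -0.096  0.267]
top red [221 186  65   8 245] [251.8 189.4] med [0.5946 0.0627 0.1966] p5 [0.589 0.    0.177] p95 [0.599 0.131 0.205]
```

View pics/scenez.png

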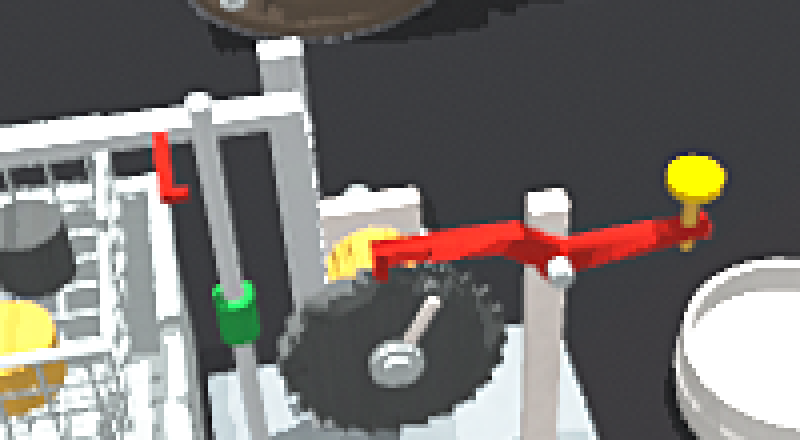

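View pics/topz.png

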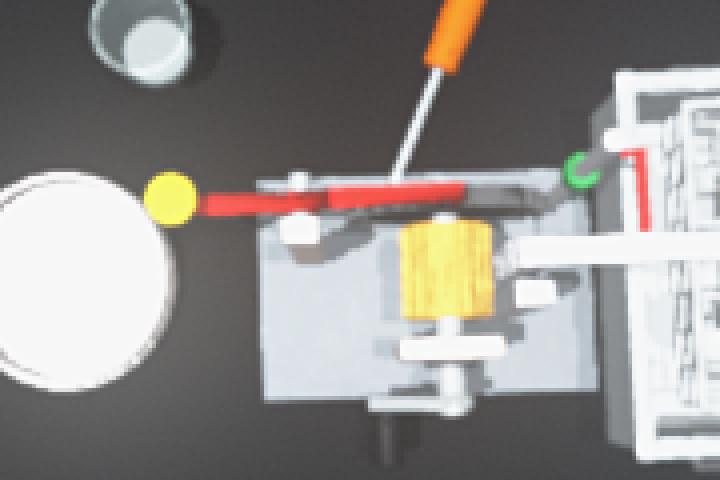

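```bash
cat >> h.py <<'E'
from scipy.spatial.transform import Rotation as Ro
def tool():
    s=r.get_state(); return s,Ro.from_euler('xyz',s['eef_rot'],degrees=True).as_matrix()
E
python3 - <<'E'
from h import *
s,T=tool(); print(T.round(3),r.tcp_to_tips,s['time_s'])
d=np.array([.594,.1537,.28])-s['tcp_pos']; print('tool shift units',T.T@d/.02)
m,p,dd=cap('scene')
# collar fit
h=cv2.cvtColor(p,cv2.COLOR_RGB2HSV).astype(int)
k=((h[...,0]>=50)&(h[...,0]<=85)&(h[...,1]>120)&(h[...,2]>50)); k[:,:178]=0;k[:,200:]=0;k[:185]=0;k[212:]=0
vv,uu=np.where(k); print('collar px',uu.min(),uu.max(),vv.min(),vv.max())
W=np.array([world(m,a,b,dd[b,a]) for a,b in zip(uu,vv) if .6<dd[b,a]<.68])
print(W.mean(0),W.min(0),W.max(0),len(W))
from scipy.optimize import minimize
a=np.linspace(0,2*np.pi,36)
def sil(x,y,z):
    P=[proj(m,np.array([x+.0095*np.cos(t),y+.0095*np.sin(t),z+q])) for t in a for q in(-.013,.013)]
    im=np.zeros((384*8,512*8),np.uint8); cv2.fillConvexPoly(im,cv2.convexHull(np.round((np.array(P)+.5)*8).astype(np.int32)),255)
    return cv2.resize(im,(512,384),interpolation=cv2.INTER_AREA)/255.
best=[]
K=k.astype(float)
for x in (.606,.609,.612,.615):
  for y in np.arange(-.080,-.069,.001):
    for z in np.arange(.175,.200,.001):
      best.append((np.abs(sil(x,y,z)[185:212,178:200]-K[185:212,178:200]).sum(),x,y,z))
print(sorted(best)[:6])
# red pointer
hr=((h[...,0]<6)&(h[...,1]>140)&(h[...,2]>60));vv,uu=np.where(hr[150:175,165:182])
for v in range(150,175):
    print(v,[(u,world(m,u,v,dd[v,u]).round(3).tolist()) for u in range(165,182) if hr[v,u]][::3])
E
```

```text
[[-0.    -0.23  -0.973]
 [ 0.    -0.973  0.23 ]
 [-1.    -0.     0.   ]] 0.011 0.7
tool shift units [ -2.12186389  19.44546746 -27.13920831]
collar px 183 194 190 206
[ 0.6191083  -0.07531327  0.1884983 ] [ 0.60615392 -0.08493485  0.17163043] [ 0.62353742 -0.06651392  0.19898946] 121
[(np.float64(40.30588235294117), 0.606, np.float64(-0.076), np.float64(0.179)), (np.float64(40.470588235294116), 0.609, np.float64(-0.076), np.float64(0.182)), (np.float64(41.00392156862745), 0.606, np.float64(-0.076), np.float64(0.18)), (np.float64(41.090196078431376), 0.609, np.float64(-0.076), np.float64(0.183)), (np.float64(41.16078431372549), 0.612, np.float64(-0.076), np.float64(0.185)), (np.float64(41.74509803921569), 0.606, np.float64(-0.076), np.float64(0.178))]
150 []
151 []
152 []
153 [(168, [0.572, -0.101, 0.266]), (171, [0.57, -0.096, 0.264])]
154 [(168, [0.573, -0.101, 0.265]), (171, [0.573, -0.096, 0.263])]
155 [(168, [0.577, -0.101, 0.265]), (171, [0.578, -0.096, 0.265])]
156 [(168, [0.579, -0.101, 0.265]), (171, [0.58, -0.096, 0.265])]
157 [(168, [0.582, -0.101, 0.265]), (171, [0.584, -0
[... 211 characters left out ...]
])]
161 [(169, [0.593, -0.1, 0.264]), (172, [0.262, -0.132, -0.001])]
162 [(169, [0.598, -0.099, 0.266]), (172, [0.592, -0.095, 0.26])]
163 [(170, [0.601, -0.098, 0.266])]
164 [(170, [0.603, -0.098, 0.265])]
165 [(170, [0.605, -0.098, 0.265])]
166 [(170, [0.608, -0.098, 0.265]), (176, [0.287, -0.121, -0.001])]
167 [(170, [0.611, -0.098, 0.265]), (173, [0.292, -0.129, 0.001]), (176, [0.612, -0.088, 0.264])]
168 [(170, [0.613, -0.098, 0.264]), (173, [0.614, -0.093, 0.265]), (176, [0.615, -0.088, 0.264])]
169 [(170, [0.616, -0.098, 0.265]), (173, [0.614, -0.093, 0.263]), (176, [0.616, -0.088, 0.263])]
170 [(171, [0.615, -0.097, 0.261]), (174, [0.614, -0.092, 0.259])]
171 []
172 []
173 []
174 []
```

>>> arm_command([
  {"dx":-0.7,"dy":0.69,"dz":-0.97},
  {"dx":-0.7,"dy":0.69,"dz":-0.97},
  {"dx":-0.7,"dy":0.69,"dz":-0.97},
  {"dy":0.69,"dz":-0.97},
  {"dy":0.69,"dz":-0.97},
  {"dy":0.69,"dz":-0.97},
  {"dy":0.69,"dz":-0.97},
  {"dy":0.69,"dz":-0.97},
  {"dy":0.69,"dz":-0.97},
  {"dy":0.69,"dz":-0.97},
  {"dy":0.69,"dz":-0.97},
  {"dy":0.69,"dz":-0.97},
  {"dy":0.69,"dz":-0.97},
  {"dy":0.69,"dz":-0.97},
  {"dy":0.69,"dz":-0.97},
  {"dy":0.69,"dz":-0.97},
  {"dy":0.69,"dz":-0.97},
  {"dy":0.69,"dz":-0.97},
], fingers=1, force=20)

```text
schema error: expected keys dx, dy, dz, wx, wy, wz
```

Run:
```python
from h import *
s,T=tool(); print(T.round(3),s['time_s'],s['joints'],s['contact_force'],s['gripper_width'])
d=np.array([.594,.1537,.27])-s['tcp_pos']; print(s['tcp_pos'],'tool shift units',T.T@d/.02)
```

```text
[[-0.    -0.23  -0.973]
 [ 0.    -0.973  0.23 ]
 [-1.    -0.     0.   ]] 0.75 [ 9.32240002e+01  2.05414222e+01  6.83281143e-01 -4.88459493e-04
 -7.01364209e+01 -1.65061402e+01] [-0.19897572  0.17427424  0.2496434 ] 0.08803180162862075
[0.15509744 0.65692147 0.23762554] tool shift units [ -1.62138859  19.44599243 -27.13877282]
```

>>> arm_command([
  {"dx":-0.7,"dy":0.69,"dz":-0.97,"wx":0,"wy":0,"wz":0},
  {"dx":-0.7,"dy":0.69,"dz":-0.97,"wx":0,"wy":0,"wz":0},
  {"dx":-0.7,"dy":0.69,"dz":-0.97,"wx":0,"wy":0,"wz":0},
  {"dx":0,"dy":0.69,"dz":-0.97,"wx":0,"wy":0,"wz":0},
  {"dx":0,"dy":0.69,"dz":-0.97,"wx":0,"wy":0,"wz":0},
  {"dx":0,"dy":0.69,"dz":-0.97,"wx":0,"wy":0,"wz":0},
  {"dx":0,"dy":0.69,"dz":-0.97,"wx":0,"wy":0,"wz":0},
  {"dx":0,"dy":0.69,"dz":-0.97,"wx":0,"wy":0,"wz":0},
  {"dx":0,"dy":0.69,"dz":-0.97,"wx":0,"wy":0,"wz":0},
  {"dx":0,"dy":0.69,"dz":-0.97,"wx":0,"wy":0,"wz":0},
  {"dx":0,"dy":0.69,"dz":-0.97,"wx":0,"wy":0,"wz":0},
  {"dx":0,"dy":0.69,"dz":-0.97,"wx":0,"wy":0,"wz":0},
  {"dx":0,"dy":0.69,"dz":-0.97,"wx":0,"wy":0,"wz":0},
  {"dx":0,"dy":0.69,"dz":-0.97,"wx":0,"wy":0,"wz":0},
  {"dx":0,"dy":0.69,"dz":-0.97,"wx":0,"wy":0,"wz":0},
  {"dx":0,"dy":0.69,"dz":-0.97,"wx":0,"wy":0,"wz":0},
  {"dx":0,"dy":0.69,"dz":-0.97,"wx":0,"wy":0,"wz":0},
  {"dx":0,"dy":0.69,"dz":-0.97,"wx":0,"wy":0,"wz":0},
], fingers=1, force=20)

```text
time_s: 2.25
tcp_pos: [0.4534, 0.3103, 0.2949]
eef_rot: [-106.3, 89.0, 60.4]
contact_force: [-0.0, 0.0, 0.8]
gripper_width: 0.0006
```

```bash
cat > st.py <<'E'
from h import *
import sys
s,T=tool(); print(T.round(3).tolist(),s['time_s'],s['joints'].round(1) ,s['contact_force'],s['gripper_width'])
d=np.array([.594,.1537,.27])-s['tcp_pos']; print(s['tcp_pos'],'tool shift units',T.T@d/.02)
E
python3 st.py
```

```text
[[0.009, -0.229, -0.973], [0.016, -0.973, 0.229], [-1.0, -0.017, -0.005]] 2.25 [ 54.7   6.2 -10.7  -0.1 -72.1  22. ] [-0.02512546  0.02654589  0.83090147] 0.0006211047773741272
[0.45339457 0.31028844 0.29487248] tool shift units [ 1.18382275  6.03142533 -8.63085375]
```

>>> arm_command([
  {"dx":0,"dy":0.69,"dz":-0.97,"wx":0,"wy":0,"wz":0},
  {"dx":0,"dy":0.69,"dz":-0.97,"wx":0,"wy":0,"wz":0},
  {"dx":0,"dy":0.69,"dz":-0.97,"wx":0,"wy":0,"wz":0},
  {"dx":0,"dy":0.69,"dz":-0.97,"wx":0,"wy":0,"wz":0},
  {"dx":0,"dy":0.69,"dz":-0.97,"wx":0,"wy":0,"wz":0},
  {"dx":0,"dy":0.69,"dz":-0.97,"wx":0,"wy":0,"wz":0},
  {"dx":0,"dy":0.69,"dz":-0.97,"wx":0,"wy":0,"wz":0},
  {"dx":0,"dy":0.69,"dz":-0.97,"wx":0,"wy":0,"wz":0},
  {"dx":0,"dy":0,"dz":0,"wx":0,"wy":0,"wz":0},
  {"dx":0,"dy":0,"dz":0,"wx":0,"wy":0,"wz":0},
])

```text
time_s: 3.08
tcp_pos: [0.5862, 0.1458, 0.3035]
eef_rot: [-117.4, 88.3, 48.9]
contact_force: [-0.4, -0.5, 0.5]
gripper_width: 0.0006
```

```bash
python3 st.py
```

```text
[[0.019, -0.237, -0.971], [0.022, -0.971, 0.238], [-1.0, -0.026, -0.013]] 3.0833 [ 32.2  11.1  -3.6  -0.5 -73.8  44.2] [-0.44536921 -0.46960737  0.50006902] 0.0005889378058313171
[0.58620208 0.14578779 0.30351218] tool shift units [ 1.69091197 -0.43374871 -0.26243203]
```

>>> arm_command([
  {"dx":0.2,"dy":-0.4,"dz":-0.25,"wx":0,"wy":-0.16,"wz":0.33},
  {"dx":0.7,"dy":0,"dz":0,"wx":0,"wy":0,"wz":0},
  {"dx":0.7,"dy":0,"dz":0,"wx":0,"wy":0,"wz":0},
  {"dx":0.5,"dy":0,"dz":0,"wx":0,"wy":0,"wz":0},
  {"dx":0,"dy":0,"dz":0,"wx":0,"wy":0,"wz":0},
  {"dx":0,"dy":0,"dz":0,"wx":0,"wy":0,"wz":0},
])

```text
time_s: 3.58
tcp_pos: [0.592, 0.1509, 0.265]
eef_rot: [-154.2, 89.7, 12.0]
contact_force: [-0.1, 0.8, -0.0]
gripper_width: 0.0003
```

```bash
python3 st.py
python3 - <<'E'
from h import *
for n,box in(('scene',(130,100,330,230)),('top',(170,140,350,260))):
    m,p,d=cap(n)
    x0,y0,x1,y1=box; c=p[y0:y1,x0:x1,::-1]; cv2.imwrite(f'pics/{n}z2.png',cv2.resize(c,None,fx=4,fy=4,interpolation=cv2.INTER_NEAREST))
    s=r.get_state(); print(proj(m,s['tcp_pos']+[0,0,-.011]), proj(m,np.array([.594,.1537,.221])))
E
```

```text
[[0.005, -0.239, -0.971], [0.001, -0.971, 0.239], [-1.0, -0.002, -0.005]] 3.5833 [ 32.7  13.5  -5.7   0.1 -70.6  43.5] [-0.08354564  0.81284554 -0.03717325] 0.00031651101208712135
[0.59201565 0.15090253 0.26503137] tool shift units [-0.24779707 -0.16007656 -0.06402292]
(np.float64(303.71993843558323), np.float64(149.86809255070514)) (np.float64(303.6023968697898), np.float64(163.78555965156514))
(np.float64(210.78510650901572), np.float64(186.99330462154452)) (np.float64(211.4692064845256), np.float64(187.97988692712912))
```

View pics/scenez2.png

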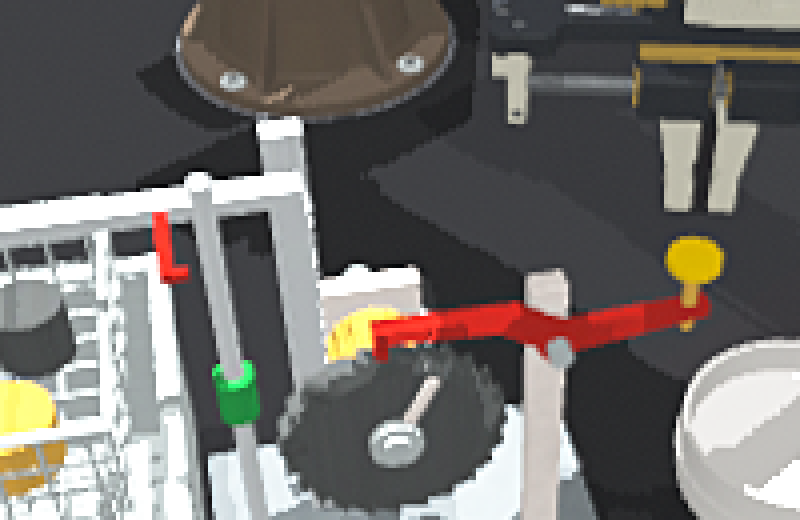

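>>> arm_command([
  {"dx":0.5,"dy":-0.17,"dz":-0.06,"wx":0,"wy":0,"wz":0},
  {"dx":0.5,"dy":0,"dz":0,"wx":0,"wy":0,"wz":0},
  {"dx":0.2,"dy":0,"dz":0,"wx":0,"wy":0,"wz":0},
  {"dx":0,"dy":0,"dz":0,"wx":0,"wy":0,"wz":0},
  {"dx":0,"dy":0,"dz":0,"wx":0,"wy":0,"wz":0},
])

```text
time_s: 4.1
tcp_pos: [0.595, 0.155, 0.2408]
eef_rot: [-146.0, 89.5, 20.2]
contact_force: [0.6, -0.3, 0.5]
gripper_width: 0.0005
```

```bash
python3 st.py
```

```text
[[0.008, -0.239, -0.971], [0.003, -0.971, 0.239], [-1.0, -0.005, -0.007]] 4.1 [ 32.8  14.5  -7.5   0.1 -67.5  43.3] [ 0.63121012 -0.28892664  0.53624177] 0.0005102979237659858
[0.59495705 0.15497467 0.2408467 ] tool shift units [-1.45818768  0.06628537  0.02084278]
```

>>> arm_command([
  {"dx":0.12,"dy":0.07,"dz":0.02,"wx":0,"wy":0,"wz":0},
  {"dx":0.12,"dy":0,"dz":0,"wx":0,"wy":0,"wz":0},
  {"dx":0.12,"dy":0,"dz":0,"wx":0,"wy":0,"wz":0},
  {"dx":0,"dy":0,"dz":0,"wx":0,"wy":0,"wz":0},
])

```text
time_s: 4.43
tcp_pos: [0.5944, 0.1535, 0.2331]
eef_rot: [-147.0, 89.5, 19.2]
contact_force: [0.2, 0.5, -0.1]
gripper_width: 0.0003
```

>>> arm_command([
  {"dx":0.05,"dy":0,"dz":0,"wx":0,"wy":0,"wz":0},
  {"dx":0,"dy":0,"dz":0,"wx":0,"wy":0,"wz":0},
])

```text
time_s: 4.6
tcp_pos: [0.5945, 0.1535, 0.2321]
eef_rot: [-147.2, 89.5, 18.9]
contact_force: [0.5, -0.2, 0.1]
gripper_width: 0.0002
```

>>> arm_command([
  {"dx":0.05,"dy":0,"dz":0,"wx":0,"wy":0,"wz":0},
  {"dx":0,"dy":0,"dz":0,"wx":0,"wy":0,"wz":0},
])

```text
time_s: 4.77
tcp_pos: [0.5947, 0.1535, 0.2318]
eef_rot: [-147.6, 89.4, 18.6]
contact_force: [-0.4, -0.5, 0.5]
gripper_width: 0.0001
```

>>> arm_command([
  {"dx":0.05,"dy":0,"dz":0,"wx":0,"wy":0,"wz":0},
  {"dx":0,"dy":0,"dz":0,"wx":0,"wy":0,"wz":0},
])

```text
time_s: 4.93
tcp_pos: [0.5949, 0.1536, 0.2317]
eef_rot: [-147.4, 89.4, 18.8]
contact_force: [-0.6, 0.4, 0.6]
gripper_width: 0.0007
```

>>> arm_command([
  {"dx":0.1,"dy":0,"dz":0,"wx":0,"wy":0,"wz":0},
])

```text
time_s: 5.02
tcp_pos: [0.5952, 0.154, 0.2306]
eef_rot: [-146.0, 89.3, 20.2]
contact_force: [-5.0, 3.3, 10.5]
gripper_width: 0.0006
```

>>> arm_command([
  {"dx":0.1,"dy":0,"dz":0,"wx":0,"wy":0,"wz":0},
])

```text
time_s: 5.1
tcp_pos: [0.5953, 0.1546, 0.2296]
eef_rot: [-143.1, 89.2, 23.2]
contact_force: [-6.0, 3.4, 11.1]
gripper_width: 0.0005
```

```bash
cat > look.py <<'E'
from h import *
import sys
s0=r.get_state()
m,p,d=cap('scene')
s,T=tool(); print('before',s0['time_s'],s0['tcp_pos'],s0['contact_force'].round(1),'after',s['tcp_pos'],s['contact_force'].round(1),s['moment'].round(2))
print('tiltcorr wy,wz units', -(T.T@[0,0,-1])[2]/.08, (T.T@[0,0,-1])[1]/.08)
c=p[100:230,130:330,::-1]; cv2.imwrite('pics/'+sys.argv[1],cv2.resize(c,None,fx=4,fy=4,interpolation=cv2.INTER_NEAREST))
h=cv2.cvtColor(p,cv2.COLOR_RGB2HSV).astype(int)
k=((h[...,0]<6)&(h[...,1]>140)&(h[...,2]>60)); k[:,:160]=0;k[:,186:]=0
vv,uu=np.where(k); print('pointer px',uu.min(),uu.max(),vv.min(),vv.max())
W=np.array([world(m,a,b,d[b,a]) for a,b in zip(uu,vv)]); W=W[(W[:,0]>.56)&(W[:,1]>-.11)&(W[:,1]<-.08)]
print('ptr z',np.median(W[:,2]),len(W),'drop mm',(.265-np.median(W[:,2]))*1e3)
E
python3 look.py l1.png
```

```text
before 5.1 [0.59527365 0.15455388 0.22959774] [-6.   3.4 11.1] after [0.59521688 0.15462443 0.22954326] [-4.1  3.1 10.5] [ 0.95  2.09 -0.04]
tiltcorr wy,wz units -0.1362276250963015 0.10326977357761752
pointer px 168 176 153 170
ptr z 0.26463721215252034 72 drop mm 0.3627878474796731
```

View pics/l1.png

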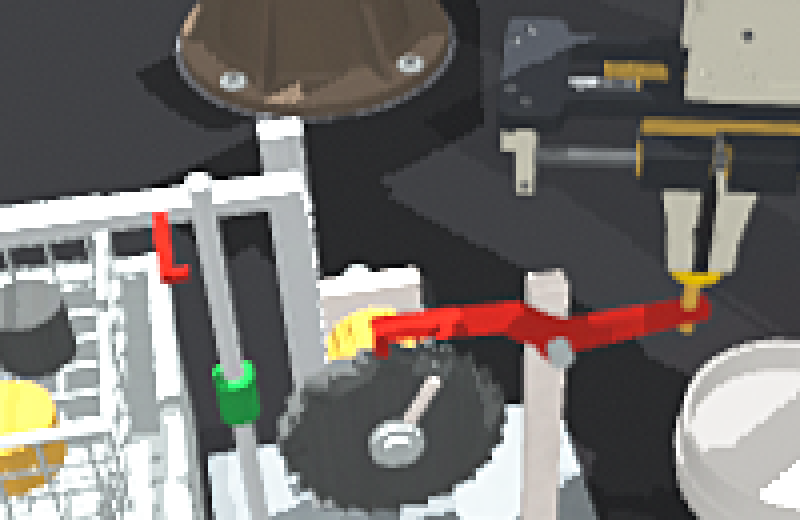

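>>> arm_command([
  {"dx":0.09,"dy":-0.01,"dz":0.04,"wx":0,"wy":-0.1,"wz":0.08},
])

```text
time_s: 5.23
tcp_pos: [0.5949, 0.1551, 0.2293]
eef_rot: [-149.5, 89.7, 16.8]
contact_force: [-0.3, -2.6, 8.6]
gripper_width: 0.0007
```

```bash
python3 look.py l2.png
```

```text
before 5.2333 [0.59494153 0.15508727 0.22933781] [-0.3 -2.6  8.6] after [0.59510646 0.15508955 0.2290973 ] [-2.1  0.   9.6] [-0.25  1.08 -0.01]
tiltcorr wy,wz units -0.05485904970306009 0.023776974295923806
pointer px 168 176 153 170
ptr z 0.26488016508323825 71 drop mm 0.11983491676176294
```

>>> arm_command([
  {"dx":0.1,"dy":0,"dz":0.02,"wx":0,"wy":-0.02,"wz":0.02},
])

```text
time_s: 5.37
tcp_pos: [0.5952, 0.1552, 0.2287]
eef_rot: [-168.1, 89.7, -1.8]
contact_force: [-4.6, 1.5, 11.9]
gripper_width: 0.0008
```

```bash
python3 look.py l3.png
```

```text
before 5.3667 [0.59522818 0.15524338 0.22867791] [-4.6  1.5 11.9] after [0.59519028 0.15533882 0.22857341] [-3.7 -0.6 11.2] [ 0.06  1.52 -0.02]
tiltcorr wy,wz units -0.0548903836218463 0.011589819102436616
pointer px 168 176 153 170
ptr z 0.264821195728804 69 drop mm 0.17880427119598696
```

>>> arm_command([
  {"dx":0.11,"dy":0,"dz":0.04,"wx":0,"wy":-0.05,"wz":0.01},
])

```text
time_s: 5.5
tcp_pos: [0.5951, 0.1556, 0.2282]
eef_rot: [-160.5, 89.8, 5.8]
contact_force: [-2.8, -1.1, 12.4]
gripper_width: 0.0004
```

```bash
python3 look.py l4.png
```

```text
before 5.5 [0.59509863 0.15560246 0.22821532] [-2.8 -1.1 12.4] after [0.59515313 0.15562477 0.22814067] [-4.  -0.3 11.7] [-0.1   1.23 -0.03]
tiltcorr wy,wz units -0.032995316674317925 0.012241174225461823
pointer px 168 176 153 170
ptr z 0.2648433118935476 70 drop mm 0.15668810645241837
```

>>> arm_command([
  {"dx":0.12,"dy":0,"dz":0.06,"wx":0,"wy":-0.03,"wz":0.01},
])

```text
time_s: 5.63
tcp_pos: [0.595, 0.1559, 0.2278]
eef_rot: [-160.0, 89.8, 6.4]
contact_force: [-1.4, -1.3, 11.0]
gripper_width: 0.0005
```

```bash
python3 look.py l5.png
```

```text
before 5.6333 [0.59501435 0.15588297 0.22778929] [-1.4 -1.3 11. ] after [0.59500248 0.15586961 0.22772938] [-1.5 -0.5 12.2] [-0.51  0.76 -0.02]
tiltcorr wy,wz units -0.04161479008705719 0.014646866548502675
pointer px 168 176 153 170
ptr z 0.2649201492305028 69 drop mm 0.07985076949723613
```

>>> arm_command([
  {"dx":0.13,"dy":0.01,"dz":0.03,"wx":0,"wy":-0.04,"wz":0.01},
])

```text
time_s: 5.77
tcp_pos: [0.5953, 0.156, 0.2273]
eef_rot: [-151.0, 89.8, 15.4]
contact_force: [-5.6, 2.9, 12.6]
gripper_width: 0.0005
```

```bash
python3 look.py l6.png
```

```text
before 5.7667 [0.59525546 0.15596911 0.22733664] [-5.6  2.9 12.6] after [0.59510646 0.15618916 0.22709239] [-3.5  2.  11.6] [ 0.47  1.49 -0.02]
tiltcorr wy,wz units -0.03156598996889293 0.02496345983493114
pointer px 168 176 153 170
ptr z 0.2647577351920249 72 drop mm 0.2422648079751233
```

>>> arm_command([
  {"dx":0.13,"dy":0,"dz":0.06,"wx":0,"wy":-0.03,"wz":0.02},
])

```text
time_s: 5.9
tcp_pos: [0.5949, 0.1566, 0.2266]
eef_rot: [-149.1, 89.8, 17.3]
contact_force: [-1.4, -1.1, 10.9]
gripper_width: 0.0007
```

```bash
python3 look.py l7.png
```

```text
before 5.9 [0.59493322 0.15664406 0.22657812] [-1.4 -1.1 10.9] after [0.59498403 0.15662992 0.22647762] [-2.9 -0.6 11.2] [-0.32  0.8  -0.04]
tiltcorr wy,wz units -0.04122808023271457 0.021730908699909603
pointer px 168 177 154 171
ptr z 0.2624768413644617 66 drop mm 2.523158635538314
```

>>> arm_command([
  {"dx":0.11,"dy":0.02,"dz":0.03,"wx":0,"wy":-0.04,"wz":0.02},
  {"dx":0.11,"dy":0.02,"dz":0.03,"wx":0,"wy":-0.02,"wz":0.01},
])

```text
time_s: 6.12
tcp_pos: [0.5951, 0.1567, 0.2262]
eef_rot: [-150.8, 89.8, 15.8]
contact_force: [-5.4, 2.2, 13.8]
gripper_width: 0.0003
```

```bash
python3 look.py l8.png
```

```text
before 6.1167 [0.59514305 0.15665527 0.22623817] [-5.4  2.2 13.8] after [0.59510894 0.15667332 0.22627228] [-5.7  0.9 12.2] [ 0.31  1.76 -0.07]
tiltcorr wy,wz units -0.04735325933633699 0.027057258313439858
pointer px 169 177 155 172
ptr z 0.25934998772150325 70 drop mm 5.650012278496764
```

>>> arm_command([
  {"dx":0.1,"dy":0,"dz":0.06,"wx":0,"wy":-0.04,"wz":0.02},
  {"dx":0.1,"dy":0,"dz":0.04,"wx":0,"wy":-0.02,"wz":0.01},
  {"dx":0.1,"dy":0,"dz":0.04,"wx":0,"wy":-0.02,"wz":0.01},
])

```text
time_s: 6.42
tcp_pos: [0.595, 0.1567, 0.2264]
eef_rot: [-170.5, 89.7, -3.9]
contact_force: [-3.7, -0.8, 12.1]
gripper_width: 0.0006
```

```bash
python3 look.py l9.png
```

```text
before 6.4167 [0.59496641 0.15671585 0.22635781] [-3.7 -0.8 12.1] after [0.5949501  0.15672437 0.22637383] [-3.8 -0.4 10.7] [-0.55  1.07 -0.01]
tiltcorr wy,wz units -0.07334461930745559 0.012881339266084327
pointer px 169 177 157 174
ptr z 0.2544718281687665 65 drop mm 10.528171831233502
```

View pics/l9.png

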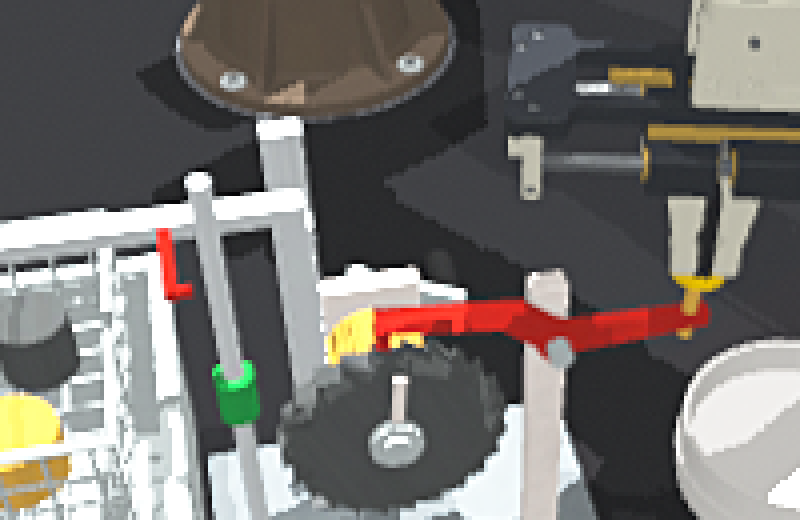

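>>> arm_command([
  {"dx":0.1,"dy":0,"dz":0.06,"wx":0,"wy":-0.05,"wz":0.01},
  {"dx":0.1,"dy":0,"dz":0.05,"wx":0,"wy":-0.03,"wz":0.01},
  {"dx":0.1,"dy":0,"dz":0.05,"wx":0,"wy":-0.03,"wz":0.01},
  {"dx":0.1,"dy":0,"dz":0.05,"wx":0,"wy":-0.03,"wz":0.01},
  {"dx":0.1,"dy":0,"dz":0.05,"wx":0,"wy":-0.03,"wz":0.01},
])

```text
time_s: 6.88
tcp_pos: [0.5949, 0.1567, 0.2265]
eef_rot: [-175.2, 89.6, -8.4]
contact_force: [-1.7, -0.7, 10.8]
gripper_width: 0.0001
```

```bash
python3 look.py l10.png
```

```text
before 6.8833 [0.59487223 0.15673072 0.22648734] [-1.7 -0.7 10.8] after [0.59486931 0.15672016 0.22647889] [-2.3 -0.4 10.9] [-0.64  0.82 -0.02]
tiltcorr wy,wz units -0.09131091725924081 0.007860961663653208
pointer px 170 178 160 178
ptr z 0.24718537803455448 63 drop mm 17.814621965445532
```

>>> arm_command([
  {"dx":0.11,"dy":0,"dz":0.05,"wx":0,"wy":-0.08,"wz":0.01},
  {"dx":0.105,"dy":0,"dz":0.05,"wx":0,"wy":-0.04,"wz":0.01},
  {"dx":0.105,"dy":0,"dz":0.05,"wx":0,"wy":-0.04,"wz":0.01},
  {"dx":0.105,"dy":0,"dz":0.05,"wx":0,"wy":-0.04,"wz":0.01},
  {"dx":0.105,"dy":0,"dz":0.05,"wx":0,"wy":-0.04,"wz":0.01},
  {"dx":0.105,"dy":0,"dz":0.05,"wx":0,"wy":-0.04,"wz":0.01},
  {"dx":0.105,"dy":0,"dz":0.05,"wx":0,"wy":-0.04,"wz":0.01},
  {"dx":0.105,"dy":0,"dz":0.05,"wx":0,"wy":-0.04,"wz":0.01},
  {"dx":0.105,"dy":0,"dz":0.05,"wx":0,"wy":-0.04,"wz":0.01},
  {"dx":0.105,"dy":0,"dz":0.05,"wx":0,"wy":-0.04,"wz":0.01},
])

```text
time_s: 7.77
tcp_pos: [0.5949, 0.1569, 0.2262]
eef_rot: [-167.0, 89.9, 0.1]
contact_force: [-2.2, -2.0, 12.4]
gripper_width: 0.0006
```

```bash
python3 look.py l11.png
```

```text
before 7.7667 [0.59489296 0.15687399 0.22619969] [-2.2 -2.  12.4] after [0.59488773 0.15685455 0.22620098] [-2.2 -1.1 11.7] [-0.66  0.85 -0.04]
tiltcorr wy,wz units -0.022656048074980714 0.004495518861344881
pointer px 171 179 166 183
ptr z 0.23338728344607104 63 drop mm 31.612716553928973
```

>>> arm_command([
  {"dx":0.105,"dy":0,"dz":0.05,"wx":0,"wy":-0.04,"wz":0.01},
  {"dx":0.105,"dy":0,"dz":0.05,"wx":0,"wy":-0.03,"wz":0.01},
  {"dx":0.105,"dy":0,"dz":0.05,"wx":0,"wy":-0.03,"wz":0.01},
  {"dx":0.105,"dy":0,"dz":0.05,"wx":0,"wy":-0.03,"wz":0.01},
  {"dx":0.105,"dy":0,"dz":0.05,"wx":0,"wy":-0.03,"wz":0.01},
  {"dx":0.105,"dy":0,"dz":0.05,"wx":0,"wy":-0.03,"wz":0.01},
  {"dx":0.105,"dy":0,"dz":0.05,"wx":0,"wy":-0.03,"wz":0.01},
  {"dx":0.105,"dy":0,"dz":0.05,"wx":0,"wy":-0.03,"wz":0.01},
  {"dx":0.105,"dy":0,"dz":0.05,"wx":0,"wy":-0.03,"wz":0.01},
  {"dx":0.105,"dy":0,"dz":0.05,"wx":0,"wy":-0.03,"wz":0.01},
  {"dx":0.105,"dy":0,"dz":0.05,"wx":0,"wy":-0.03,"wz":0.01},
  {"dx":0.105,"dy":0,"dz":0.05,"wx":0,"wy":-0.03,"wz":0.01},
  {"dx":0.105,"dy":0,"dz":0.05,"wx":0,"wy":-0.03,"wz":0.01},
  {"dx":0.105,"dy":0,"dz":0.05,"wx":0,"wy":-0.03,"wz":0.01},
  {"dx":0.105,"dy":0,"dz":0.05,"wx":0,"wy":-0.03,"wz":0.01},
  {"dx":0.105,"dy":0,"dz":0.05,"wx":0,"wy":-0.03,"wz":0.01},
  {"dx":0.105,"dy":0,"dz":0.05,"wx":0,"wy":-0.03,"wz":0.01},
  {"dx":0.105,"dy":0,"dz":0.05,"wx":0,"wy":-0.03,"wz":0.01},
])

```text
time_s: 9.32
tcp_pos: [0.5947, 0.1569, 0.2261]
eef_rot: [177.9, 89.3, -14.5]
contact_force: [-2.3, -1.2, 12.0]
gripper_width: 0.0005
```

```bash
python3 look.py l12.png
```

```text
before 9.3167 [0.59471401 0.15693972 0.226122  ] [-2.3 -1.2 12. ] after [0.59467342 0.1569459  0.22608464] [-2.3 -1.8 11.9] [-0.67  1.03 -0.07]
tiltcorr wy,wz units -0.1476704248850842 -0.006512379407655651
pointer px 173 181 176 193
ptr z 0.20876660368897673 64 drop mm 56.233396311023284
```

View pics/l12.png

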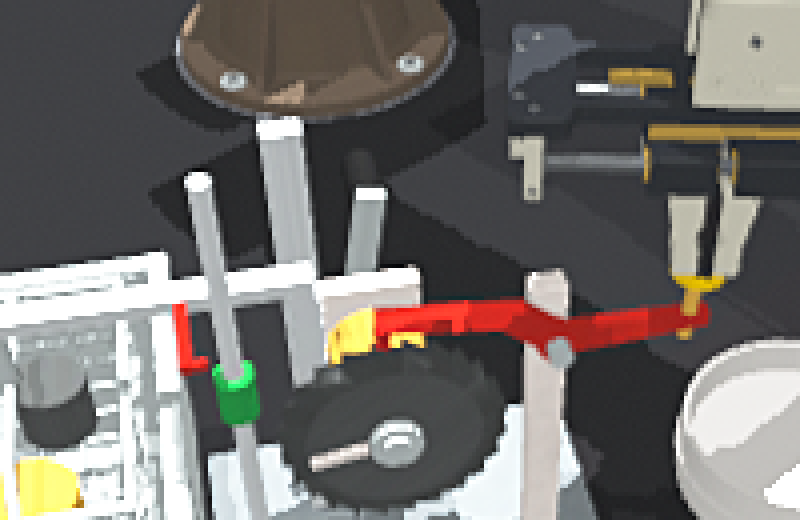

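>>> arm_command([
  {"dx":0.105,"dy":0,"dz":0.05,"wx":0,"wy":-0.1,"wz":0},
  {"dx":0.105,"dy":0,"dz":0.05,"wx":0,"wy":-0.04,"wz":0},
  {"dx":0.105,"dy":0,"dz":0.05,"wx":0,"wy":-0.04,"wz":0},
  {"dx":0.105,"dy":0,"dz":0.05,"wx":0,"wy":-0.04,"wz":0},
  {"dx":0.105,"dy":0,"dz":0.05,"wx":0,"wy":-0.04,"wz":0},
  {"dx":0.105,"dy":0,"dz":0.05,"wx":0,"wy":-0.04,"wz":0},
  {"dx":0.105,"dy":0,"dz":0.05,"wx":0,"wy":-0.04,"wz":0},
  {"dx":0.105,"dy":0,"dz":0.05,"wx":0,"wy":-0.04,"wz":0},
  {"dx":0.105,"dy":0,"dz":0.05,"wx":0,"wy":-0.04,"wz":0},
  {"dx":0.105,"dy":0,"dz":0.05,"wx":0,"wy":-0.04,"wz":0},
  {"dx":0.105,"dy":0,"dz":0.05,"wx":0,"wy":-0.04,"wz":0},
  {"dx":-0.4,"dy":0,"dz":0,"wx":0,"wy":0,"wz":0},
  {"dx":-0.6,"dy":0,"dz":0,"wx":0,"wy":0,"wz":0},
  {"dx":-0.8,"dy":0,"dz":0,"wx":0,"wy":0,"wz":0},
  {"dx":-0.8,"dy":0,"dz":0,"wx":0,"wy":0,"wz":0},
  {"dx":-0.5,"dy":0,"dz":0,"wx":0,"wy":0,"wz":0},
  {"dx":0,"dy":0,"dz":0,"wx":0,"wy":0,"wz":0},
])

```text
time_s: 10.78
tcp_pos: [0.5944, 0.1559, 0.2904]
eef_rot: [-122.0, 89.5, 45.8]
contact_force: [0.6, 0.8, -0.4]
gripper_width: 0.0005
```

```bash
python3 look.py l13.png
```

```text
before 10.7833 [0.5944249  0.15586786 0.29041987] [ 0.6  0.8 -0.4] after [0.59404009 0.15587917 0.28927605] [-0.6  0.1 -0.2] [-0.02  0.01 -0.01]
tiltcorr wy,wz units -0.04484973431219854 0.08770334924375865
pointer px 175 182 184 201
ptr z 0.1860396288652118 67 drop mm 78.9603711347882
```

View pics/l13.png

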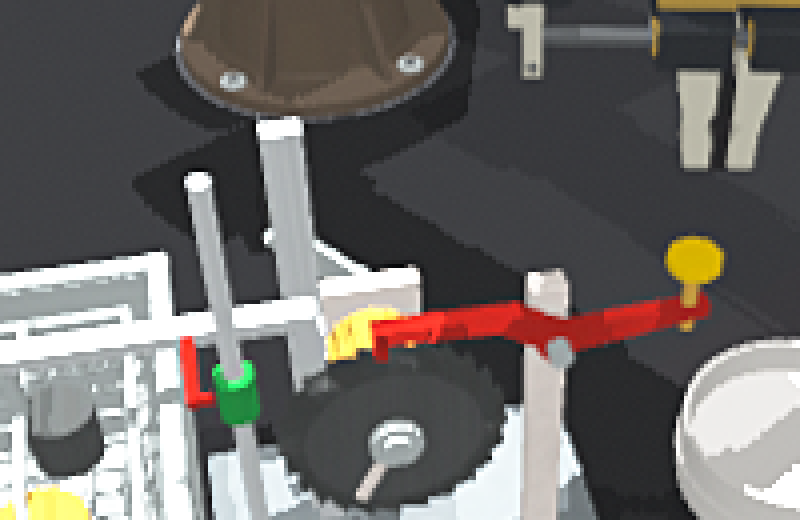

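The pawl is back in the wheel, and the pointer tip at zoomed (205,400) is level with the collar middle at (237,393). I'll wait a moment and check that it stays there.

>>> arm_command([
  {"dx":-0.5,"dy":0,"dz":0,"wx":0,"wy":0,"wz":0},
  {"dx":0,"dy":0,"dz":0,"wx":0,"wy":0,"wz":0},
  {"dx":0,"dy":0,"dz":0,"wx":0,"wy":0,"wz":0},
  {"dx":0,"dy":0,"dz":0,"wx":0,"wy":0,"wz":0},
  {"dx":0,"dy":0,"dz":0,"wx":0,"wy":0,"wz":0},
  {"dx":0,"dy":0,"dz":0,"wx":0,"wy":0,"wz":0},
  {"dx":0,"dy":0,"dz":0,"wx":0,"wy":0,"wz":0},
])

```text
time_s: 11.42
tcp_pos: [0.5925, 0.1555, 0.2955]
eef_rot: [-65.7, 89.8, 102.2]
contact_force: [-0.2, -0.6, -0.4]
gripper_width: 0.0003
```

```bash
python3 look.py l14.png
python3 - <<'E'
from h import *
m,p,d=cap('scene','sceneF.png')
print(np.abs(p.astype(int)-cv2.imread('pics/scene0.png')[:,:,::-1].astype(int))[185:330,300:365].mean())
print(np.abs(p.astype(int)-cv2.imread('pics/scene0.png')[:,:,::-1].astype(int))[250:325,215:300].mean())
E
```

```text
before 11.4167 [0.59254325 0.15551679 0.29554835] [-0.2 -0.6 -0.4] after [0.59248296 0.15552911 0.29546906] [-0.1  0.5  0.7] [-0.02 -0.05  0.01]
tiltcorr wy,wz units 0.02364238799693418 0.0468136706486523
pointer px 175 182 184 201
ptr z 0.18600632846068715 68 drop mm 78.99367153931286
8.797488947833775
9.196601307189542
```

View pics/sceneF.png

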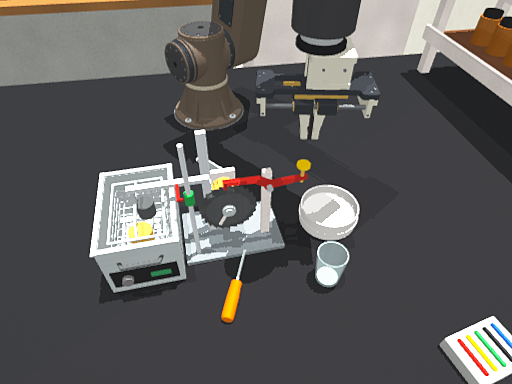

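The final picture shows the pointer beside the collar at (188,198), with no change in height over 0.6 s. The sieve (329,212), beaker (331,265) and screwdriver (232,300) are where they started, and the gripper is clear.

```bash
python3 -c "
from plant import r
print(r.close_job())"
```

```text
the job is handed in; nothing more can be done
None
```

The basket now hangs with its red pointer level with the green collar, and the job is handed in at about 11.5 s on the robot's clock.

- **Pressing:** I pressed the yellow pad with the closed fingertips, found the pad by touch and went about 6 mm down. The vertical force was 11–12 N in most readings and 13.8 N at its highest. Sideways rubbing brought the highest total reading to about 15 N, still under 18 N. Forces were read only between moves, so a brief peak inside a move could have gone unseen.
- **Lowering:** The basket ran back at about 15.7 mm/s. I released the pawl at roughly 74 mm, and it caught the next tooth at 79 mm.
- **Final checks:** The top of the pointer was at z = 0.186 m, which puts its tip at about 0.184–0.186 m. The collar's middle was at about 0.185 m by depth. The tip is within about 2 mm of it, give or take 2–3 mm of measuring error, against 13 mm allowed. The height did not change between two pictures 0.6 s apart.
- **Surroundings:** The arm was clear of everything with no contact force. By eye, the sieve, beaker and screwdriver were at the same picture positions as at the start. A pixel comparison of those areas did differ somewhat, which I put down to the arm's new shadow.
- **Check that disagreed:** An outline fit of the collar gave a middle anywhere from 0.178 to 0.185 m, depending on the assumed rod position. Even at the low end, the pointer would be within the allowed 13 mm.

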